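# Swing the die press over the round die and clamp it

## Robot

A 6-joint arm with a two-finger parallel gripper is mounted at the origin on the work surface. World frame = base frame: x ahead of the robot, y to its left, z up, the work surface at z = 0. Lengths are in m, angles in degrees, forces in N, time in s.
With the tool pointing down it reaches from about 0.425 to 0.95 m from the base axis. Payload 14.7 kg.
Tool frame: the origin (TCP) lies midway between the tips of the shut fingers; the grasp point (between the pads) lies 19 mm behind it; z points along the fingers, y is the line along which they close (so a half turn about z gives the same grasp; the last joint's range is limited). The gripper opens to 85 mm and grips with 20 to 120 N. Pads are 22 mm wide; open, the fingers measure 114 mm over their backs; the gripper's body (76 mm by 85 mm) begins 54 mm behind the grasp point. The pads swing forward as they close: fully open they stand 13 mm farther back than shut.
Start: joints at [67.918, 27.513, 91.461, -0, 61.026, -2.67], TCP at [0.216, 0.613, 0.231] pointing down, gripper open.
Joint ranges: [-157.49, 157.49], [-46.99, 117.5], [13.45, 153.17], [-89.5, 269.5], [5.16, 153.95], [-167.48, 167.48]. Speed limits (degrees/s): [108.29, 108.29, 136.94, 172.46, 172.46, 172.46].

## Interface

Orientations are given as [roll, pitch, yaw] about the fixed x, y, z axes, in that order (R = Rz(yaw) Ry(pitch) Rx(roll)).
In Python, from plant import robot, effector, solver, readout, viewer gives the robot as it stands. Calls block until the motion is done:
- robot.goto(position, orientation): joint-space move of the TCP to a pose.
- robot.movel(position, max_speed=0.15, rotation=None, stop_force=None): straight line of the TCP; rotation=None keeps the orientation; max_speed is the mean speed in m/s. With stop_force (N) it stops when the force on the tool has changed by that much, and returns True; else False.
- robot.move_j(angles): joint-space move.
- effector.release() and effector.clamp(grasp_force=None): open the fingers fully, or close them until they stop; grasp_force is the grip in N (None keeps the last).
- robot.wait(seconds).
- solver.ik(position, orientation): joint angles nearest the present ones, or None.
- readout.observe(): the state.
- viewer.grab_frame(name): name is "side" or "top" or "wrist"; returns (picture, depth): 384x512x3 uint8, red, green, blue; 384x512 float32, m along the optical axis (not along the pixel's ray), 0 where there is no reading.
- viewer.get_calibration(name): a dict with "K" (3x3 intrinsics, pixels), "world_from_camera" (4x4, takes a point from camera to world coordinates); the wrist camera has in their place "tool_from_camera" (4x4, takes a point from camera to tool coordinates, whose origin is the TCP and whose axes are the flange's). Camera axes: x right, y up, looking along -z (the intrinsics and any distortion apply to the point x, -y, -z); pixel columns grow to the right and rows downward; lengths in m; the calibration is good to about 2 mm. The wrist camera is an equidistant fisheye: a pixel r from the principal point sees the ray r / f radians off the axis. A picture is of the moment at which its call begins: read the wrist's pose just before it. get_calibration takes no time and is no camera call.
A pose or a line that the arm cannot do raises robot.Unreachable and nothing moves.
- robot.close_job(): hands the job in; it is judged then, once.
The state is a dict: "t": time; "joint_pos": joint angles; "qd": joint speeds; "effort": joint torques, N m; "tool_pos": TCP position; "tcp_rot": TCP orientation; "force": force on the tool from outside, world axes, zero at the start; "moment": the same for the moment, N m; "width": finger opening in m; "grasp_force": force on a finger pad.
Only numpy, scipy, OpenCV 4.12 (cv2) and the standard library are available. Lean on these libraries where they do the work, as an engineer would, in place of code of your own. Each camera call takes 0.05 s, during which the arm holds its last target. There are 200 camera calls.

## Task

Get the bench die press ready to cut a round leather tag: push its swing arm round by the handle with a fingertip until the press head is centred over the round cutting die. Then, with the head left there, push on a spoke of the three-spoke clamp wheel on top of the column, clockwise seen from above, until it is fully home against its stop. Do not shift or lift the dies, leave the mallet, jar and stone block alone, and finish clear of everything.

Things in the scene. Friction and masses are not known exactly. Their poses are not given: they have to be found in the camera images.
- press: Fixed grey bench press. Origin: on the vertical column axis, at table height. Base plate 270 x 300 mm, 18 mm high, from 70 mm beyond the column (its +x) to 200 mm before it (its -x); on the -x side it carries a white cutting pad, top 28 mm above the table. The steel column is 44 mm across, up to 150 mm high. The three dies stand on the pad about 130 mm from the column axis, about -45, 0 and +45 degrees round from the base's -x direction; which die stands where changes.
- swing_arm (a joint): Angle of the grey swing arm about the column axis (vertical), rad, positive anticlockwise from above, range -1.65 to 1.1. At angle a the arm points from the column along press-frame direction (-cos a, -sin a). It starts parked on the robot's left (a about -1.4), before all the dies. It is stiff: a few newtons at the handle move it and it stays where it is left. The arm and its hub lie 78 to 122 mm above the table (hub 68 mm across).
- press_head (a point): Centre of the underside of the press head, a steel disc 84 mm across and 20 mm thick under the arm, 130 mm from the column axis, 70 mm above the table (14 mm above the dies' tops). Turns with the arm.
- push_handle (a point): Point on the axis of the arm's handle, a bare dark round bar 16 mm thick that runs on radially from the head; this point is 190 mm from the column axis and 102 mm above the table. The bar is free from 172 mm to 220 mm from the column axis, with nothing beneath it above the dies' tops (56 mm).
- clamp_wheel (a joint): Turn of the clamp wheel about the column axis, rad, positive clockwise from above; stop at 1.70 (fully home), starts loose at 0 to 0.5. It turns with friction (about 2 N at a spoke) and stays where it is left.
- clamp_ball (a point): Centre of the black ball (20 mm across) at the end of one of the clamp wheel's three equal spokes, 64 mm from the column axis, 172 mm above the table; the other two are 120 degrees either way. Spokes are round bars 12 mm thick, the hub is 38 mm across and reaches up to 186 mm; below the spokes there is free space down to the arm's hub at 122 mm (column within 22 mm of the axis).
- round_die_centre (a point): Centre, half-way up, of the loose round cutting die: open steel ring 58 mm across, 28 mm high, 3.5 mm wall, standing on the pad.
- square_die_centre (a point): Centre, half-way up, of the loose square die: open steel frame 50 x 50 mm, 28 mm high.
- triangle_die_centre (a point): Centre, half-way up, of the loose triangular die: open steel frame of three 58 mm sides, 28 mm high.
- mallet: Loose wooden mallet lying on the table to the robot's left; 52 mm thick head 85 mm long, handle along its x. Origin on the table near the middle. Leave alone.
- glue_jar: Loose jar, 62 mm across and 75 mm high, on the robot's right; origin at the centre of its underside. Leave alone.
- anvil_block: Loose stone block 100 x 75 x 30 mm beside the press on the robot's left; origin at the centre of its underside. Leave alone.

How it is judged (in metres and radians):
On the way, in this order (a step that is already met when the one before it is completed fails the run):
1. the press head stands over the round die, clamp wheel still loose (horizontal distance between press_head and round_die_centre below 0.012 m and velocity of joint swing_arm between -0.1 and 0.1 rad/s and value of joint clamp_wheel below 1.2 rad), for 0.3 s.
2. the clamp wheel is turned home with the head over the round die (horizontal distance between press_head and round_die_centre below 0.012 m and value of joint clamp_wheel above 1.58 rad), for 0.2 s.
At the end, for the whole second after the job is handed in: The press head's centre is within 12 mm (in plan) of the round die's centre and at rest, the clamp wheel is turned clockwise to within 0.12 rad of its stop, and all three dies stand within 10 mm of where they were (all of step 2 and velocity of joint swing_arm between -0.05 and 0.05 rad/s and distance of each of round_die_centre, square_die_centre, triangle_die_centre from where it was at the start of the episode below 0.01 m); the robot touches nothing.
It fails at once if a die is shifted by over 10 mm (distance of any of round_die_centre, square_die_centre, triangle_die_centre from where it was at the start of the episode above 0.01 m).
It fails at once if a die is lifted off the pad (height (world z) of any of round_die_centre, square_die_centre, triangle_die_centre above 0.048 m).
It fails at once if the mallet, jar or stone block is shifted by over 20 mm (distance of any of mallet, glue_jar, anvil_block from where it was at the start of the episode above 0.02 m).
It fails at once if the clamp wheel is tightened, or stays tight, with the head not over the round die (value of joint clamp_wheel above 1.4 rad and not (horizontal distance between press_head and round_die_centre below 0.012 m)).
It also fails if it takes over 72 s, if anything falls off the work surface, if the arm or the gripper's body presses on something with over 40 N, if the wrist force passes 120 N, or if a joint passes its speed limit or range.

## Working session

There is one attempt and no reset: what is moved stays moved. The work goes in short steps, each a Python script; the robot and the scene stay as the last script left them, time stands still between calls to the robot, and variables do not carry over. Pictures are saved under pics/ and viewed, at most 10 in all, crops included, and the job is handed in when it is done.

```bash
mkdir -p pics; ls
python3 - <<'E'
from plant import robot, effector, solver, readout, viewer
import cv2,numpy as np
o=readout.observe();print(o['t'],o['tool_pos'],o['tcp_rot'],o['width'])
for n in("top","side"):
    p,d=viewer.grab_frame(n);cv2.imwrite(f"pics/{n}0.png",p[:,:,::-1]);np.savez(f"/tmp/{n}0.npz",p=p,d=d)
    c=viewer.get_calibration(n);print(n,c)
E
```

```text
pics
0.0 [0.21585687 0.61267264 0.23067188] [-1.79930862e+02 -4.81507387e-03  1.60586956e+02] 0.08578152414737208
top {'K': array([[404.06406505,   0.        , 257.35883233],
       [  0.        , 404.06406505, 186.70474286],
       [  0.        ,   0.        ,   1.        ]]), 'world_from_camera': array([[-0.01154458,  0.98324935, -0.18189955,  0.35134624],
       [-0.99987128, -0.00932426,  0.01305675, -0.02643221],
       [ 0.01114197,  0.18202687,  0.98323043,  1.33996707],
       [ 0.        ,  0.        ,  0.        ,  1.        ]])}
side {'K': array([[478.86104831,   0.        , 261.24369962],
       [  0.        , 478.86104831, 191.08545833],
       [  0.        ,   0.        ,   1.        ]]), 'world_from_camera': array([[-0.99560004,  0.08073957, -0.0475571 ,  0.49770544],
       [-0.09218653, -0.7529645 ,  0.65157203,  0.83121798],
       [ 0.01679884,  0.65308926,  0.75709459,  1.13164961],
       [ 0.        ,  0.        ,  0.        ,  1.        ]])}
```

View pics/top0.png

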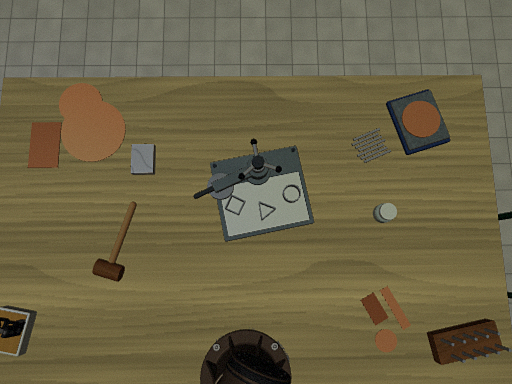

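View pics/side0.png

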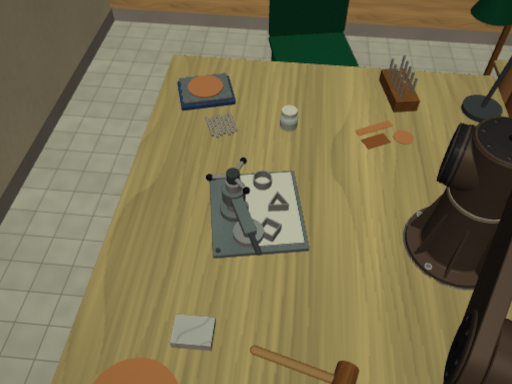

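The top view shows the wheel at about (258,160), with balls at about (254,142), (242,177) and (279,169). The square die is at (234,205), the triangle at (267,211) and the round die at (291,193). The arm points left, with its handle end at (197,196). Next I'll measure these.

```bash
cat > h.py <<'E'
import numpy as np,cv2
from plant import robot, effector, solver, readout, viewer
def ray(n,u,v):
    c=viewer.get_calibration(n);K=c['K'];T=c['world_from_camera']
    d=T[:3,:3]@np.array([(u-K[0,2])/K[0,0],-(v-K[1,2])/K[1,1],-1.]);return T[:3,3],d
def onz(n,u,v,z):
    o,d=ray(n,u,v);return (o+d*(z-o[2])/d[2])[:2]
def proj(n,P):
    c=viewer.get_calibration(n);K=c['K'];T=c['world_from_camera']
    q=T[:3,:3].T@(np.asarray(P)-T[:3,3]);return K[0,0]*q[0]/-q[2]+K[0,2],K[1,1]*-q[1]/-q[2]+K[1,2]
def cloud(n,d):
    v,u=np.nonzero(d>0);z=d[v,u];c=viewer.get_calibration(n);K=c['K'];T=c['world_from_camera']
    return u,v,np.c_[(u-K[0,2])/K[0,0]*z,-(v-K[1,2])/K[1,1]*z,-z]@T[:3,:3].T+T[:3,3]
E
python3 - <<'E'
from h import *
import scipy.ndimage as nd
for n,box in(("top",(190,130,320,245)),("side",(195,150,315,260))):
    f=np.load(f"/tmp/{n}0.npz");p=f['p'];x0,y0,x1,y1=box
    c=p[y0:y1,x0:x1];g=c.max(2)
    cv2.imwrite(f"pics/{n}_z.png",cv2.resize(c[:,:,::-1],None,fx=5,fy=5,interpolation=cv2.INTER_CUBIC))
    # balls: very dark blobs
    l,k=nd.label(g<35)
    for i in range(1,k+1):
        s=(l==i).sum()
        if s<6: continue
        v,u=nd.center_of_mass(35.-g.clip(0,35),l,i);print(n,'dark',s,(u+x0).round(1),(v+y0).round(1),onz(n,u+x0,v+y0,.172).round(4))
    # holes of pad: white inside dies
    l,k=nd.label(g>150)
    for i in range(1,k+1):
        s=(l==i).sum()
        if s<20: continue
        v,u=nd.center_of_mass(l==i);print(n,'white',s,(u+x0).round(1),(v+y0).round(1),onz(n,u+x0,v+y0,.042).round(4))
    u,v,P=cloud(n,f['d']);m=(u>=x0)&(u<x1)&(v>=y0)&(v<y1)&(P[:,2]>.164)
    print(n,'hi',m.sum(),P[m].mean(0),P[m][:,2].max(), np.median(P[(u>=x0)&(u<x1)&(v>=y0)&(v<y1)][:,2]))
E
```

```text
top dark 27 253.2 141.5 [ 0.7057 -0.0312]
top dark 8 292.6 150.3 [ 0.6773 -0.1488]
top dark 21 260.3 158.3 [ 0.6534 -0.0516]
top dark 7 258.1 163.4 [ 0.6379 -0.0451]
top dark 22 258.5 167.1 [ 0.6265 -0.0461]
top dark 34 278.2 168.9 [ 0.6205 -0.1043]
top dark 41 241.1 176.3 [0.5992 0.0056]
top dark 34 257.9 176.9 [ 0.5968 -0.044 ]
top dark 6 234.3 183.5 [0.5775 0.0259]
top dark 6 257.1 184.0 [ 0.5755 -0.0413]
top dark 46 204.3 193.2 [0.5495 0.1134]
top white 21 296.0 174.7 [ 0.6305 -0.1711]
top white 42 255.3 185.1 [ 0.597  -0.0369]
top white 28 234.9 191.4 [0.5766 0.0297]
top white 41 293.2 194.7 [ 0.5638 -0.1601]
top white 43 232.1 204.0 [0.5351 0.0387]
top white 25 224.0 202.4 [0.5406 0.065 ]
top white 27 226.4 220.6 [0.4816 0.057 ]
top white 20 304.9 218.4 [ 0.4862 -0.1958]
top white 28 279.4 224.2 [ 0.4683 -0.1132]
top white 28 243.2 231.4 [0.4464 0.0032]
top hi 387 [ 0.63983087 -0.04384516  0.18004314] 0.1905770046685129 0.011002299183001218
side dark 15 243.4 159.7 [ 0.6183 -0.1051]
side dark 26 208.5 177.2 [ 0.7046 -0.0287]
side dark 10 227.5 179.0 [ 0.6527 -0.0279]
side dark 19 232.7 182.1 [ 0.6372 -0.0183]
side dark 31 245.4 190.4 [0.5999 0.0074]
side white 91 197.1 167.8 [ 0.7745 -0.1808]
side white 636 201.6 201.0 [ 0.7373 -0.0494]
side white 65 230.7 158.3 [ 0.6757 -0.2337]
side white 357 254.2 160.6 [ 0.6001 -0.2316]
side white 138 268.5 160.2 [ 0.5551 -0.2383]
side white 252 283.3 159.5 [ 0.5085 -0.2464]
side white 22 242.0 169.4 [ 0.6341 -0.1894]
side white 2315 275.7 207.4 [ 0.5183 -0.0483]
side white 59 262.1 180.0 [ 0.5678 -0.1516]
side white 79 269.2 229.4 [0.5307 0.0329]
side white 190 205.5 247.2 [0.6984 0.1104]
side white 29 292.9 256.4 [0.4601 0.1156]
side white 41 280.1 256.6 [0.4943 0.1197]
side white 22 272.3 257.1 [0.5151 0.1237]
side white 67 245.3 257.9 [0.5868 0.1334]
side hi 429 [ 0.6411297  -0.03478458  0.17791481] 0.1903521971844201 0.016510050080822403
```

View pics/top_z.png

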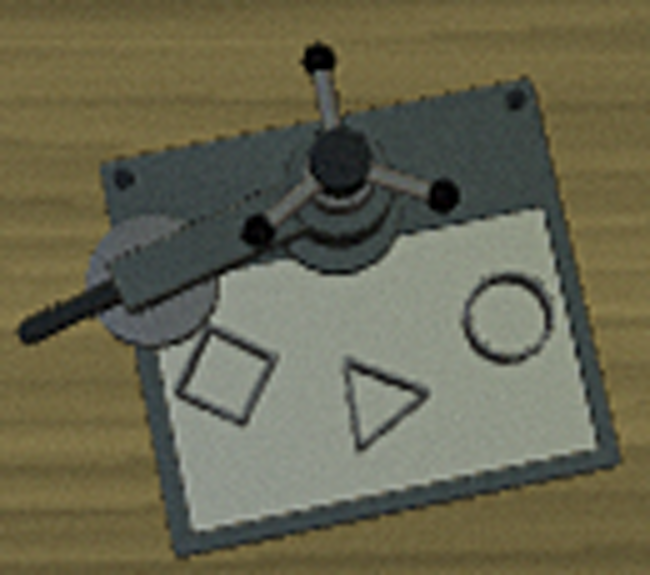

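View pics/side_z.png

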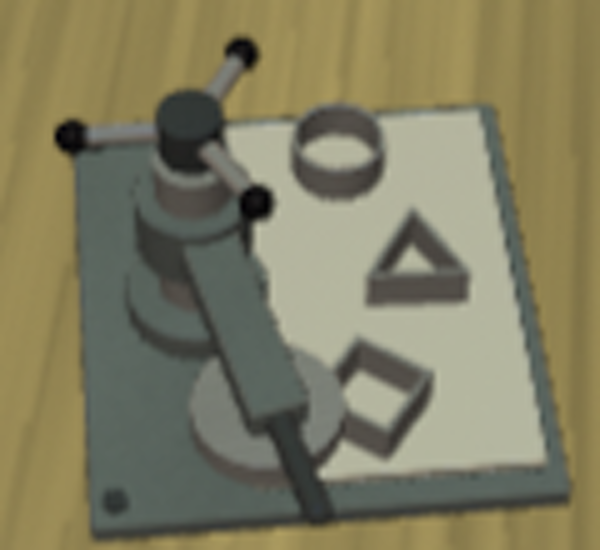

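The zooms show a complete round die ring at top zoom (508,319), which is about (291.2,193.4) in the full picture. The handle runs from (115,298) to (28,333) in the zoom. Next come the die silhouette, the column axis and the handle angle.

```bash
cat >> h.py <<'E'
C=np.array([.6413,-.0427])
def handle(n,p):
    """arm direction (deg) from dark bar pixels cast onto z=.102, 175..218 mm from the column"""
    g=p.max(2);v,u=np.nonzero(g<52);X=np.array([onz(n,a,b,.102) for a,b in zip(u,v)])-C
    r=np.hypot(*X.T);m=(r>.178)&(r<.216);X=X[m]
    return np.degrees(np.arctan2(X[:,1],X[:,0]))%360
E
python3 - <<'E'
from h import *
import scipy.ndimage as nd
for n,box in(("top",(278,182,304,205)),("side",(250,166,276,194))):
    p=np.load(f"/tmp/{n}0.npz")['p'];x0,y0,x1,y1=box
    big=cv2.resize(p[y0:y1,x0:x1],None,fx=8,fy=8,interpolation=cv2.INTER_CUBIC)
    g=cv2.GaussianBlur(big.max(2),(0,0),4);t,_=cv2.threshold(g,0,255,cv2.THRESH_OTSU)
    cs,_=cv2.findContours((g<t).astype(np.uint8),cv2.RETR_EXTERNAL,cv2.CHAIN_APPROX_NONE)
    for c in cs:
        if cv2.contourArea(c)<3000: continue
        M=cv2.moments(cv2.convexHull(c));b=cv2.boundingRect(c)
        U=(M['m10']/M['m00']+.5)/8-.5+x0;V=(M['m01']/M['m00']+.5)/8-.5+y0
        d=onz(n,U,V,.042);w=d-C
        print(n,t,np.array(b)/8,U,V,d.round(4),'r',np.hypot(*w),'ang',np.degrees(np.arctan2(w[1],w[0]))%360)
    a=handle(n,p);a=a[(a>90)&(a<150)];print(n,'handle',len(a),a.mean() if len(a) else 0,a.std())
E
```

```text
top 111.0 [ 4.25   2.375 18.5   18.875] 291.10860684240316 193.23345455984344 [ 0.5688 -0.1535] r 0.13238655480668832 ang 236.78587841265485Traceback (most recent call last):
  File "<stdin>", line 14, in <module>
  File "h.py", line 17, in handle
    g=p.max(2);v,u=np.nonzero(g<52);X=np.array([onz(n,a,b,.102) for a,b in zip(u,v)])-C
                                                ~~~^^^^^^^^^^^^
  File "h.py", line 7, in onz
    o,d=ray(n,u,v);return (o+d*(z-o[2])/d[2])[:2]
        ~~~^^^^^^^
  File "h.py", line 4, in ray
    c=viewer.get_calibration(n);K=c['K'];T=c['world_from_camera']
ValueError: time passes only in moves, steps and waits
```

```bash
python3 - <<'E'
s=open('h.py').read()
s=s.replace("def ray(","import functools\n@functools.lru_cache(None)\ndef cal(n): return viewer.get_calibration(n)\ndef ray(",1)
a,b=s.split("def ray(");b=b.replace("viewer.get_calibration(n)","cal(n)")
open('h.py','w').write(a+"def ray("+b)
E
cat > /tmp/m.py <<'E'
from h import *
for n,box in(("top",(278,182,304,205)),("side",(250,166,276,194))):
    p=np.load(f"/tmp/{n}0.npz")['p'];x0,y0,x1,y1=box
    big=cv2.resize(p[y0:y1,x0:x1],None,fx=8,fy=8,interpolation=cv2.INTER_CUBIC)
    g=cv2.GaussianBlur(big.max(2),(0,0),4);t,_=cv2.threshold(g,0,255,cv2.THRESH_OTSU)
    cs,_=cv2.findContours((g<t).astype(np.uint8),cv2.RETR_EXTERNAL,cv2.CHAIN_APPROX_NONE)
    for c in cs:
        if cv2.contourArea(c)<3000: continue
        M=cv2.moments(cv2.convexHull(c));b=cv2.boundingRect(c)
        U=(M['m10']/M['m00']+.5)/8-.5+x0;V=(M['m01']/M['m00']+.5)/8-.5+y0
        d=onz(n,U,V,.042);w=d-C
        print(n,t,np.array(b)/8,U,V,d.round(4),'r',np.hypot(*w),'ang',np.degrees(np.arctan2(w[1],w[0]))%360)
    a=handle(n,p);a=a[(a>90)&(a<150)];print(n,'handle',len(a),a.mean() if len(a) else 0,a.std())
E
PYTHONPATH=. python3 /tmp/m.py
```

```text
Traceback (most recent call last):
  File "h.py", line 1, in <module>
    import numpy as np,cv2
ModuleNotFoundError: No module named 'cv2'
```

```bash
cp /tmp/m.py m.py; python3 - < m.py
```

```text
top 111.0 [ 4.25   2.375 18.5   18.875] 291.10860684240316 193.23345455984344 [ 0.5688 -0.1535] r 0.13238655480668832 ang 236.78587841265485
top handle 57 114.66831342530472 1.218654656539674
side 128.0 [ 1.125  4.5   23.125 19.5  ] 262.2490189835373 179.1726884828949 [ 0.5675 -0.155 ] r 0.13436440525930124 ang 236.70286017204668
side handle 21 113.84552819444707 1.2202534387522415
```

```bash
cat >> h.py <<'E'
def pose(phi,r,off,z):
    """TCP at radius r on direction phi (deg), shifted off along the anticlockwise tangent"""
    a=np.radians(phi);e=np.array([np.cos(a),np.sin(a)]);t=np.array([-e[1],e[0]])
    return np.r_[C+r*e+off*t,z]
def rot(y): return [180,0,(y+180)%360-180]
def st(s):
    o=readout.observe();print(s,'t',round(o['t'],2),np.round(o['tool_pos'],4),'F',np.round(o['force'],1),'q',np.round(o['joint_pos'],0))
E
python3 - <<'E'
from h import *
effector.clamp(30)
st('shut')
robot.goto(pose(114.5,.195,-.045,.2),rot(24.5));st('above')
robot.movel(pose(114.5,.195,-.045,.084));st('down')
F=[]
for f in range(118,231,8):
    robot.movel(pose(f,.195,-.019,.084),max_speed=.08,rotation=rot(f-90))
    F.append(readout.observe()['force'][:2].round(1).tolist())
print(F);st('pushed')
robot.movel(pose(f,.195,-.05,.084));robot.movel(pose(f,.195,-.05,.25))
robot.goto(pose(180,.1,0,.45)+[0,.25,0],rot(90));st('away')
for n in("top","side"):
    p,d=viewer.grab_frame(n);np.savez(f"/tmp/{n}1.npz",p=p)
    a=handle(n,p);a=a[(a>215)&(a<245)];print(f,n,len(a),a.mean() if len(a) else 0,a.std())
    c=p[120:260,180:330];cv2.imwrite(f"pics/{n}1.png",cv2.resize(c[:,:,::-1],None,fx=4,fy=4,interpolation=cv2.INTER_CUBIC))
E
```

```text
shut t 0.87 [0.216  0.6131 0.2313] F [ 0.1 -0.9 -0.3] q [68. 28. 91.  0. 61. -3.]
above t 3.02 [0.6012 0.1541 0.2001] F [-0.1  0.1  0.4] q [12. 27. 97.  0. 56. 77.]
down t 3.94 [0.6019 0.1536 0.0848] F [-0.  -0.5 -0.2] q [ 12.  35. 102.  -0.  43.  77.]
[[-0.9, 0.5], [0.3, -0.7], [0.2, -0.4], [0.6, 0.3], [0.2, 0.0], [-0.8, 0.1], [0.5, -1.2], [-0.7, 0.6], [0.3, 1.1], [0.5, -0.0], [0.0, 0.3], [-0.1, -0.2], [0.4, -0.3], [0.8, -0.3], [0.0, 0.5]]
pushed t 11.45 [ 0.5011 -0.1794  0.0839] F [0.  0.5 0.1] q [-23.  30. 114.   0.  36. -73.]
away t 14.62 [0.5413 0.2066 0.4493] F [-0.4  0.1 -0.1] q [18. 14. 82. -0. 84. 18.]
230 top 55 230.85276174641936 1.448850075696091
230 side 173 234.75355782319093 5.836605908493072
```

View pics/top1.png

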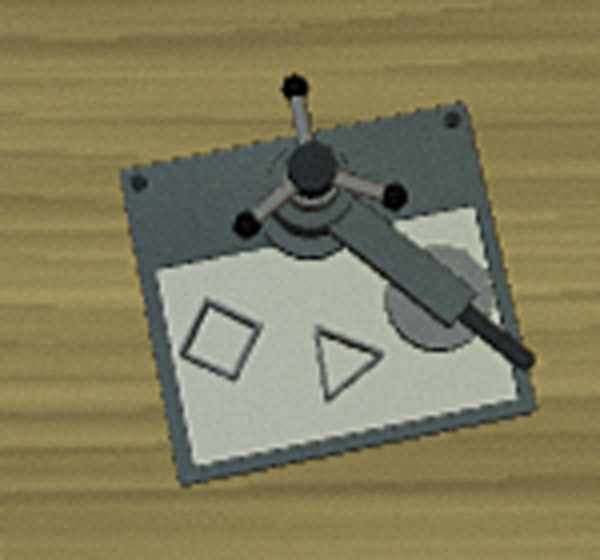

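The arm now lies at about 230.9° (handle around zoom (500,338)) and the head disc is at about (438,298). The dies haven't moved. I need about 5.9° more.

Run:
```python
from h import *
w=onz("top",(439.5+.5)/4-.5+180,(298+.5)/4-.5+120,.085)-C;print('disc before',np.hypot(*w),np.degrees(np.arctan2(w[1],w[0]))%360)
robot.goto(pose(230,.195,-.05,.25),rot(140))
robot.movel(pose(230,.195,-.05,.084))
robot.movel(pose(230,.195,-.021,.084),max_speed=.05)
robot.movel(pose(236,.195,-.019,.084),max_speed=.03,rotation=rot(146));st('pushed')
robot.wait(.2)
robot.movel(pose(236,.195,-.05,.084));robot.movel(pose(236,.195,-.05,.25))
robot.goto(pose(180,.1,0,.45)+[0,.25,0],rot(90));st('away')
for n in("top","side"):
    p,d=viewer.grab_frame(n);np.savez(f"/tmp/{n}2.npz",p=p)
    a=handle(n,p);a=a[(a>228)&(a<246)];print(n,len(a),a.mean() if len(a) else 0,a.std())
    c=p[120:260,180:330].copy();cv2.imwrite(f"pics/{n}2.png",cv2.resize(c[:,:,::-1],None,fx=4,fy=4,interpolation=cv2.INTER_CUBIC))
```

```text
disc before 0.13073455112646606 230.8613836886494
pushed t 19.18 [ 0.5167 -0.1939  0.084 ] F [-0.6 -0.1  0.3] q [-24.  31. 112.  -0.  37. -80.]
away t 22.59 [0.5414 0.2067 0.4493] F [-0.4  0.4 -0.5] q [18. 14. 82. -0. 84. 18.]
top 57 236.33143220630632 1.6386111021752603
side 173 236.79523978662044 5.17037276776328
```

View pics/top2.png

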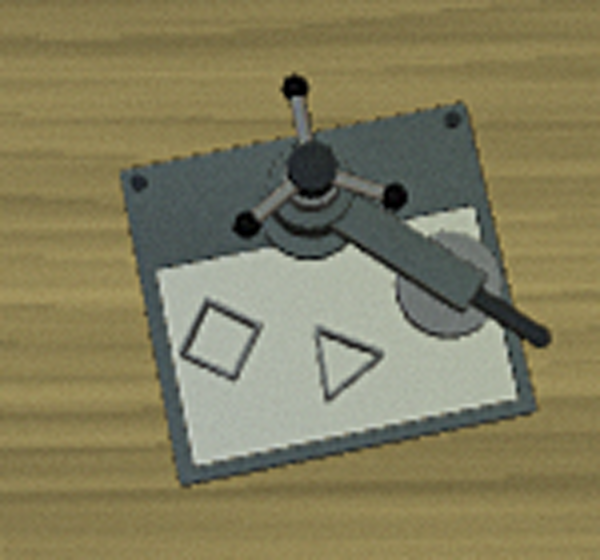

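View pics/side2.png

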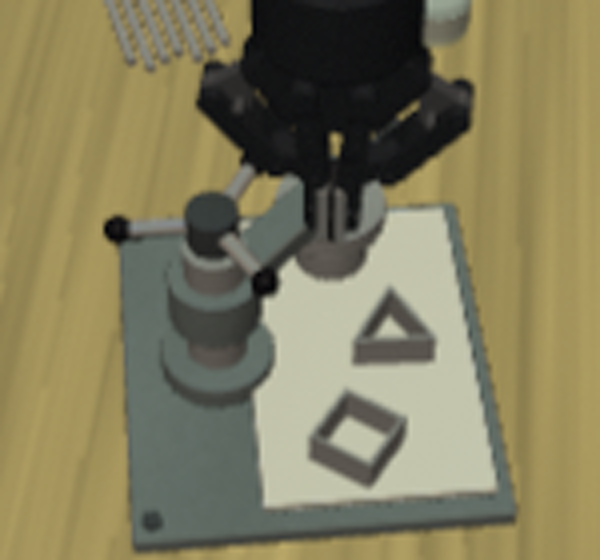

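The head covers the round die at 236.3° against the die's 236.75°, so about 1 mm off. The other dies are unmoved, and the wheel balls are at zoom (294,88), (247,224) and (395,197). Next is the clamp wheel: I'll push the ball at 131° clockwise.

Run:
```python
from h import *
s=131
robot.goto(pose(s,.043,.043,.28),rot(s));robot.movel(pose(s,.043,.043,.150));st('down')
hit=False
while s>20 and not hit:
    hit=robot.movel(pose(s,.043,.0205,.150),max_speed=.035,rotation=rot(s),stop_force=12)
    print(s,readout.observe()['force'].round(1)[:2],end=' ')
    s-=8
s+=8
print();st(f'stopped {s} {hit}')
robot.wait(.4);st('held')
o=readout.observe();p=o['tool_pos'];e=pose(s,.043,.045,.15)
robot.movel(e);robot.movel(np.r_[e[:2],.28]);robot.goto(pose(180,.1,0,.45)+[0,.25,0],rot(90));st('away')
p,d=viewer.grab_frame("top");a=handle("top",p);a=a[(a>228)&(a<246)];print(len(a),a.mean(),a.std())
c=p[120:260,180:330];cv2.imwrite("pics/top3.png",cv2.resize(c[:,:,::-1],None,fx=4,fy=4,interpolation=cv2.INTER_CUBIC))
```

```text
down t 24.87 [ 0.5812 -0.0384  0.1508] F [ 0.3 -0.1 -0.1] q [ -7.  27. 105.  -0.  47. -48.]
131 [-0.9  0.4] 123 [ 0.5 -1.2] 115 [-0.6 -0.6] 107 [1.  0.1] 99 [-0.7 -0.1] 91 [-0.5 -0.9] 83 [ 0.1 -0.3] 75 [-0.2  0.1] 67 [0.4 0.1] 59 [-0.9 -0.5] 51 [0.1 0.3] 43 [ 0.3 -0.3] 35 [0.3 0.5] 27 [-2.4  4.9] 
stopped 27 True t 29.97 [ 0.6665 -0.0018  0.1496] F [-2.4  4.9  3.7] q [-3. 34. 93.  0. 53. 57.]
held t 30.37 [ 0.6664 -0.0019  0.1495] F [-2.3  3.8  3.8] q [-3. 34. 93.  0. 53. 56.]
away t 32.76 [0.5415 0.2068 0.4488] F [-0.2 -0.2 -0.5] q [18. 14. 82. -0. 84. 18.]
56 236.39928481375946 1.34454719165869
```

View pics/top3.png

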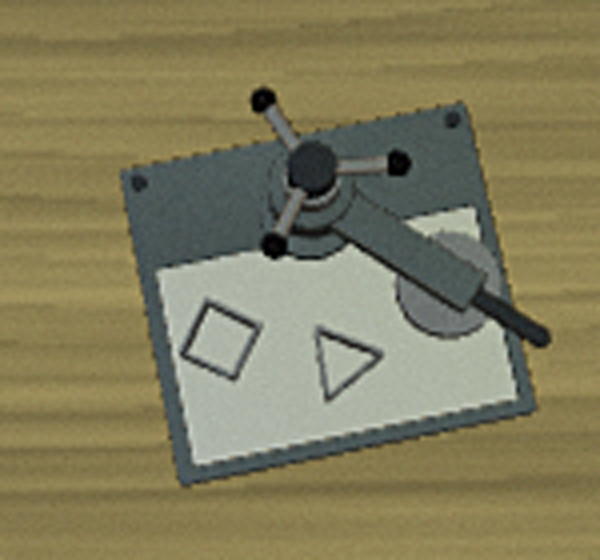

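The head is still over the die at 236.4°. The wheel has turned and its pushed ball is now at zoom (263,100). I'll check the turn angle before handing in.

Run:
```python
from h import *
A=[]
for x,y in((247,224),(263,100)):
    w=onz("top",(x+.5)/4-.5+180,(y+.5)/4-.5+120,.172)-C;A.append(np.degrees(np.arctan2(w[1],w[0])))
t=A[0]-A[1];print(A,t,np.radians(t))
if np.radians(t)>1.61: robot.close_job();print('handed in')
```

```text
[np.float64(130.1585244995078), np.float64(32.75634074100814)] 97.40218375849966 1.6999888052183645
the job is handed in; nothing more can be done
handed in
```

The press head is over the round die (about 1 mm off by camera), the clamp wheel turned 1.70 rad to its stop, the square and triangle dies look unmoved (the round one is hidden under the head), the arm is clear, and the job is handed in, with no verdict returned.

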